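# Log a carton's weight: switch on, hold, print

### The arm

A 6-joint arm with a two-finger parallel gripper is mounted at the origin on the work surface. World frame = base frame: x ahead of the robot, y to its left, z up, the work surface at z = 0. Lengths are in mm, angles in degrees, forces in N, time in s.
With the tool pointing down it reaches from about 300 to 850 mm from the base axis. Payload 5.4 kg.
Tool frame: the origin (TCP) lies midway between the tips of the shut fingers; the grasp point (between the pads) lies ctrl.pinch_z behind it (ctrl.pinch_z is the distance from the TCP to the grasp point, in mm); z points along the fingers, y is the line along which they close (so a half turn about z gives the same grasp; the last joint's range is limited). The gripper opens to 85 mm and grips with 20 to 120 N. Pads are 22 mm wide; open, the fingers measure 114 mm over their backs; the gripper's body (76 mm by 85 mm) begins 54 mm behind the grasp point. The pads swing forward as they close: fully open they stand 13 mm farther back than shut.
Start: joints at [-81.939, 9.076, 91.501, -0, 79.423, -12.038], TCP at [197.574, -539.973, 201.799] pointing down, gripper open.
Joint ranges: [-166.64, 166.64], [-54.1, 131.32], [10.49, 154.53], [-73.88, 253.88], [9.74, 151.15], [-171.62, 171.62]. Speed limits (degrees/s): [147.25, 147.25, 180, 180, 180, 180].

### API

Orientations are given as [roll, pitch, yaw] about the fixed x, y, z axes, in that order (R = Rz(yaw) Ry(pitch) Rx(roll)).
In Python, from cell import ctrl gives the robot as it stands. The module is installed in compiled form; this text tells all that it offers.
- The arm moves only by the shell command python3 -m handwheel 'ROWS' [FORCE]. ROWS is JSON, a list of rows, each a list of 7 numbers: the turn, a rotation vector about the tool's x, y, z in rad, then the shift along the tool's x, y, z in m, then the closure in counts, from 0 (fully open) to 255 (shut). A call has 1 to 8 rows; each row is the pose to reach, as a shift and turn from the pose commanded when the call began, along the tool's axes at that moment; what a row does not reach only later rows make up. A row lasts 1/12 s, in which the tool goes at most 41.7 mm and 7.16 degrees, less where a joint would pass 70% of its speed; a pose out of reach is approached as far as the arm can. A call with a gripper value outside its range is refused whole. The fingers move at their own pace and stop on an object; FORCE is the grip in N (left out, the last holds). Time passes only in rows, so rows that repeat a pose let the fingers close. It gives the time, the measured TCP pose, the force, the opening and the grip force at its end, in the units of the state.
- ctrl.get_state(): the state, without advancing time (a new reading comes with each control period).
- ctrl.capture(name): name is "scene" or "top" or "wrist"; returns a dict with "pixels" (420x560x3 uint8, red, green, blue), "depth" (420x560 float32, mm along the optical axis (not along the pixel's ray), 0 where there is no reading), "fovy" (degrees; the focal length in pixels is half the picture's height over the tangent of half this angle, whatever the lens; pixels are square), "cx", "cy" (the principal point, pixels), "extrinsics" (4x4, takes a point from world to camera coordinates); the wrist camera has in their place "mount" (4x4, takes a point from camera to tool coordinates, whose origin is the TCP and whose axes are the flange's). Camera axes: x right, y down, z forward; pixel columns grow to the right and rows downward; lengths in mm; the calibration is good to about 2 mm. The wrist camera is an equidistant fisheye: a pixel r from the principal point sees the ray r / f radians off the axis. A picture is of the moment at which its call begins: read the wrist's pose just before it.
- ctrl.sign_off(): hands the job in; it is judged then, once.
Trained networks look in the newest picture that a camera, given by its name, has taken for a name from the list of things; names that differ only in an ending like _2 or _b are one class to them, and where a whole thing is asked for, a point or a joint stands for the part that bears it (a point fixed in the world has none). Each returns a list of dicts, best first, with "score" (0 to 1); they miss things now and then, are a little off and sometimes report something else, mostly with a low value. They report only what shows in the picture. A call takes as long as a camera call.
- ctrl.find_in(label, camera): "bbox" ([centre column, centre row, width, height] in pixels, round what is visible of it).
The state is a dict: "time_s": time; "joints": joint angles; "qd": joint speeds; "effort": joint torques, N m; "tool_pos": TCP position; "tool_rot": TCP orientation; "contact_force": force on the tool from outside, world axes, zero at the start; "ft_torque": the same for the moment, N m; "finger_gap": finger opening in mm; "grasp_force": force on a finger pad.
Only numpy, scipy, OpenCV 4.12 (cv2) and the standard library are available. Lean on these libraries where they do the work, as an engineer would, in place of code of your own. Each camera call takes 0.05 s, during which the arm holds its last target. There are 200 camera calls.

### The job

Log the weight of the carton lying on the scale: first press down the raised end (the one away from the robot) of the rocker on the switch box until it is fully over, then push the scale's wide bar key all the way in so that it stays down, and last press the round button on top of the label printer all the way and let it come back up. Only press, with the fingertips and in that order; leave the scale's small round key alone, and do not lift or shift the switch box, the cartons or the bottle.

Things in the scene. Friction and masses are not known exactly. Their poses are not given: they have to be found in the camera images.
- switchbox: Grey switch box standing loose on the table, 75 x 130 x 34 mm (x, y, z), 0.9 kg; origin at the centre of its underside, x towards its far end (roughly away from the robot), z up. A black paddle rocker (70 mm along the box's x, 38 mm along y, 12 mm thick) rocks in the middle of its top, about the box's y axis, pivot 40 mm above the table. The rocker's upper face lies 8 mm above the pivot.
- rocker (a joint): Rocker angle, rad: about 0 = off (far, +x end raised 7 mm, near end down), 0.40 = fully over (far end down by as much). It has no spring, stays where it is left, and needs about 2 N at its far end. On from 0.33.
- rocker_end (a point): The point to press: on the rocker's upper face, 26 mm from its pivot towards the raised far end (9 mm short of the edge). About 53 mm above the table when off and 43 mm when fully over. It tilts with the rocker, whose far end drops about 14 mm in all. A fingertip wide along the box's x may be set a few mm further out.
- scale: White bench scale, fixed, 210 x 220 mm, its front panel 50 mm above the table; origin at the centre of its underside, x away from its front, y to the left when looking along x, z up. A steel pan (130 x 200 mm, top at 62 mm, centred at x = +35 mm) fills the rear; two keys and a green display lie on the front panel.
- hold_top (a point): Centre of the top of the wide bar key (hold key), grey, 26 mm (scale's x) x 46 mm (y), at x = -75, y = +65 mm on the scale; its top is 10 mm proud of the panel (60 mm above the table), 3 mm proud when pressed in.
- hold_key (a joint): How far the bar key is pressed in, m: 0 = up, 0.007 = fully in (pressed from 0.0055). It slides straight down, resists with about 2.5 N, and stays where it is left.
- zero_top (a point): Centre of the top of the scale's small round key, 22 mm across, 8 mm proud, at x = -75, y = -65 mm on the scale. To be left alone.
- zero_key (a joint): How far the small round key is pressed in, m: 0 = up, 0.005 = fully in; springs back.
- printer: Grey label printer, fixed, 170 x 125 x 112 mm (x, y, z); origin at the centre of its underside, x away from its front, z up. A round push button lies on its top near the front.
- print_top (a point): Centre of the top of the printer's round button, white, 32 mm across, at x = -52 mm, y = 0 on the printer; its top is 10 mm proud (122 mm above the table).
- print_key (a joint): How far the printer's button is pressed in, m: 0 = up, 0.006 = fully in (pressed from 0.0045). It goes straight down against a spring, about 5 N at the bottom, and springs back.
- pan_carton_mid (a point): Centre of the medicine carton lying on the scale's pan, 40 x 95 x 40 mm, white with a blue band; its top is 102 mm above the table.
- carton_mid (a point): Centre of the loose medicine carton standing behind the printer, 40 x 40 x 95 mm high.
- dropper_mid (a point): Centre of the small loose white bottle, 32 mm across and 75 mm high, standing in front of the switch box.

How it is judged (in metres and radians):
On the way, in this order (a step that is already met when the one before it is completed fails the run):
1. the rocker is pressed fully over with the fingers (value of joint rocker above 0.33 rad and contact force between the fingers and switchbox above 0.5 N), for 0.05 s.
2. the scale's wide bar key is pushed in with the fingers (value of joint hold_key above 0.0055 m and contact force between the fingers and scale above 0.5 N), for 0.05 s.
3. the printer's button is pressed in with the fingers (value of joint print_key above 0.0045 m and contact force between the fingers and printer above 0.5 N), for 0.05 s.
At the end, for the whole second after the job is handed in: The rocker is over (at least 0.33 rad), the bar key is in (at least 5.5 mm), the printer's button and the small round key are up (less than 1.5 mm in), the cartons and the bottle are within 20 mm and the switch box within 25 mm of where they were (value of joint rocker above 0.33 rad and value of joint hold_key above 0.0055 m and value of joint each of print_key, zero_key below 0.0015 m and not (distance of pan_carton_mid from where it was at the start of the episode above 0.02 m) and not (distance of carton_mid from where it was at the start of the episode above 0.02 m) and not (distance of dropper_mid from where it was at the start of the episode above 0.02 m) and not (distance of switchbox from where it was at the start of the episode above 0.025 m)); the robot touches nothing.
It fails at once if the bar key is pressed before the rocker is over (value of joint hold_key above 0.003 m and value of joint rocker below 0.3 rad).
It fails at once if the printer's button is pressed before the rocker is over and the bar key is in (value of joint print_key above 0.003 m and (value of joint rocker below 0.3 rad or value of joint hold_key below 0.005 m)).
It fails at once if the scale's small round key is pressed (over 3 mm) (value of joint zero_key above 0.003 m).
It fails at once if a carton or the bottle is lifted or shifted by more than 20 mm (distance of any of pan_carton_mid, carton_mid, dropper_mid from where it was at the start of the episode above 0.02 m).
It fails at once if the switch box is lifted or shifted by more than 25 mm (distance of switchbox from where it was at the start of the episode above 0.025 m).
It also fails if it takes over 50 s, if anything falls off the work surface, if the arm or the gripper's body presses on something with over 40 N, if the wrist force passes 120 N, or if a joint passes its speed limit or range.

## Working session

There is one attempt and no reset: what is moved stays moved. The work goes in short steps, Python scripts to look and compute and a shell command to move; the robot and the scene stay as the last step left them, time stands still between calls to the robot, and variables do not carry over. Pictures are saved under pics/ and viewed, at most 10 in all, crops included, and the job is handed in when it is done.

```bash
mkdir -p pics; cat > h.py <<'E'
import numpy as np, cv2
from cell import ctrl
def world(c,u,v,d=None):
    f=210/np.tan(np.radians(c["fovy"])/2)
    if d is None: d=c["depth"][int(round(v)),int(round(u))]
    p=np.array([(u-c["cx"])/f*d,(v-c["cy"])/f*d,d,1]); return (np.linalg.inv(c["extrinsics"])@p)[:3]
def cloud(c):
    f=210/np.tan(np.radians(c["fovy"])/2); d=c["depth"].astype(float)
    v,u=np.mgrid[:420,:560]; P=np.stack([(u-c["cx"])/f*d,(v-c["cy"])/f*d,d,np.ones_like(d)],-1)
    W=(P@np.linalg.inv(c["extrinsics"]).T)[...,:3]; W[d==0]=np.nan; return W
E
python3 - <<'E'
from h import *
s=ctrl.get_state(); print(s["tool_pos"],s["tool_rot"],s["time_s"],ctrl.pinch_z)
for n in ("top","scene"):
    c=ctrl.capture(n); cv2.imwrite(f"pics/{n}.png",c["pixels"][...,::-1]); np.savez(f"{n}.npz",**c)
    for l in ("switchbox","rocker_end","scale","hold_top","zero_top","printer","print_top","pan_carton_mid","carton_mid","dropper_mid"):
        for r in ctrl.find_in(l,n)[:1]:
            b=r["bbox"]; print(n,l,round(r["score"],2),np.round(b),world(c,b[0],b[1]).round())
E
```

```text
[ 197.46782806 -539.31841748  200.81659263] [-1.79892213e+02 -2.25989412e-02  2.00971192e+01] 0.0 18.700000000000003
top rocker_end 0.95 [406. 231.  21.  30.] [ 531. -301.   46.]
top scale 0.46 [117. 241.  20.  12.] [516. 374.  63.]
top hold_top 0.52 [114. 239.  24.  13.] [521. 383.  59.]
top printer 0.58 [283. 222.  65.  93.] [546. -10. 111.]
top print_top 0.45 [283. 234.  13.  14.] [518. -11. 120.]
top pan_carton_mid 0.72 [143. 197.  51.  26.] [609. 303. 103.]
top carton_mid 0.61 [269. 165.  20.  32.] [682.  20.  92.]
top dropper_mid 0.47 [397. 276.  20.  13.] [ 426. -269.   56.]
scene switchbox 0.64 [163. 297.  72.  62.] [ 550. -304.   50.]
scene rocker_end 0.98 [162. 293.  27.  27.] [ 540. -299.   48.]
scene scale 0.82 [351. 147. 114.  94.] [599. 265.  73.]
scene hold_top 0.73 [353. 112.  21.  13.] [524. 376.  60.]
scene zero_top 0.45 [250. 184.  14.  14.] [518. -11. 122.]
scene printer 0.72 [250. 184.  14.  13.] [519. -11. 121.]
scene carton_mid 0.73 [321. 238.  29.  38.] [713.   3.  96.]
scene dropper_mid 0.74 [142. 256.  16.  27.] [ 443. -274.   48.]
```

View pics/top.png

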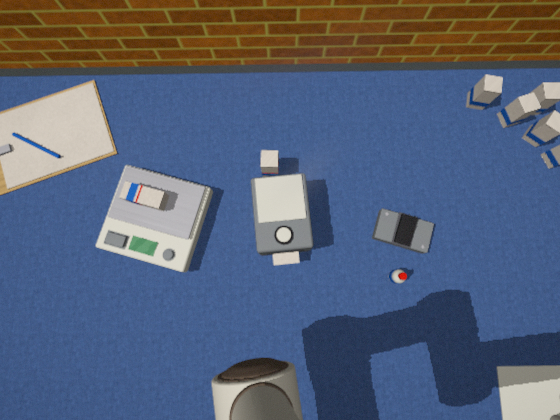

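View pics/scene.png

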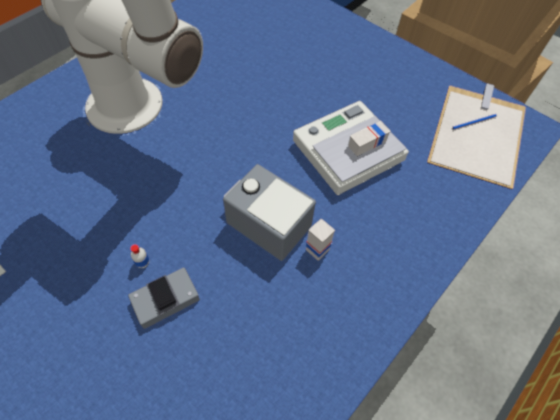

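The top view shows the rocker at about (406,231) on the box, the bottle at (399,276), the bar key at (115,240), the zero key at (168,255) and the print button at (284,234). The scene view agrees. Next I'll refine these positions from the depth points.

```bash
python3 - <<'E'
from h import *
for n in ("top","scene"):
    c=dict(np.load(n+".npz")); c={k:(v if v.ndim else float(v)) for k,v in c.items()}
    W=cloud(c); g=c["pixels"].astype(int); mx=g.max(-1); mn=g.min(-1)
    def rep(name,ctr,r,m):
        m=m&(np.hypot(W[...,0]-ctr[0],W[...,1]-ctr[1])<r); P=W[m]
        if len(P)<5: print(n,name,"none");return
        (cx,cy),(a,b),th=cv2.minAreaRect(P[:,:2].astype(np.float32))
        print(n,name,len(P),"mean",P.mean(0).round(1),"rect",round(cx,1),round(cy,1),round(a),round(b),round(th,1),"z",np.percentile(P[:,2],[5,50,95]).round(1)); return P
    rep("box",(533,-300),95,(W[...,2]>22)&(W[...,2]<70)&(W[...,0]>455))
    P=rep("rocker",(533,-300),60,(mx<45)&(W[...,2]>36)&(W[...,2]<70))
    rep("scale",(585,310),190,(W[...,2]>35)&(W[...,2]<75)&(W[...,1]>150))
    rep("hold",(522,380),45,(mx<140)&(mx-mn<30)&(W[...,2]>53))
    rep("zero",(490,255),40,(mx<140)&(mx-mn<30)&(W[...,2]>50))
    rep("print",(518,-11),26,(mn>150)&(W[...,2]>110))
    rep("printertop",(560,-10),130,(W[...,2]>105)&(W[...,2]<118))
c=dict(np.load("top.npz"))["pixels"]; s=dict(np.load("scene.npz"))["pixels"]
a=cv2.resize(c[195:285,360:450],(400,400),interpolation=2); b=cv2.resize(c[200:280,85:185],(400,320),interpolation=2)
im=np.zeros((400,800,3),np.uint8); im[:,:400]=a; im[:320,400:]=b; cv2.imwrite("pics/crop.png",im[...,::-1])
E
```

```text
top box 1758 mean [ 532.2 -297.9   37.2] rect 533.4 -300.7 131 78 72.4 z [30.5 34.5 51.5]
top rocker 250 mean [ 534.3 -299.5   47. ] rect 533.5 -299.0 36 67 73.5 z [40.2 47.  54. ]
top scale 7245 mean [561.9 288.7  56.2] rect 572.6 296.4 221 210 73.5 z [47.3 59.2 63.8]
top hold 66 mean [519.7 373.8  58.2] rect 519.9 379.7 48 27 71.4 z [53.8 58.7 60.5]
top zero 35 mean [482.6 248.9  55.3] rect 483.5 249.6 14 24 87.3 z [50.7 56.3 60.1]
top print 160 mean [518.  -11.7 121.5] rect 519.1 -11.9 28 32 89.5 z [118.9 121.7 123.8]
top printertop 4021 mean [568.   -7.8 112.9] rect 568.8 -7.9 170 125 4.9 z [108.8 113.2 116.4]
scene box 2194 mean [ 540.1 -301.5   36.8] rect 536.4 -299.2 131 80 71.5 z [29.9 34.1 51.4]
scene rocker 468 mean [ 540.8 -300.9   48. ] rect 538.3 -299.8 34 66 71.5 z [41.6 48.1 54.1]
scene scale 4851 mean [580.2 275.3  55.8] rect 575.3 295.8 220 212 73.1 z [44.  58.9 64.3]
scene hold 42 mean [526.1 370.1  56.8] rect 528.8 372.9 50 21 46.6 z [53.3 56.8 60.3]
scene zero 23 mean [488.9 250.7  55.1] rect 488.6 251.8 21 11 36.5 z [50.8 54.5 59.1]
scene print 150 mean [518.7  -9.7 120.5] rect 517.0 -7.6 29 42 44.0 z [112.3 121.2 123.8]
scene printertop 3530 mean [578.3 -11.1 113. ] rect 571.8 -7.0 170 126 4.7 z [108.5 113.3 116.5]
```

View pics/crop.png

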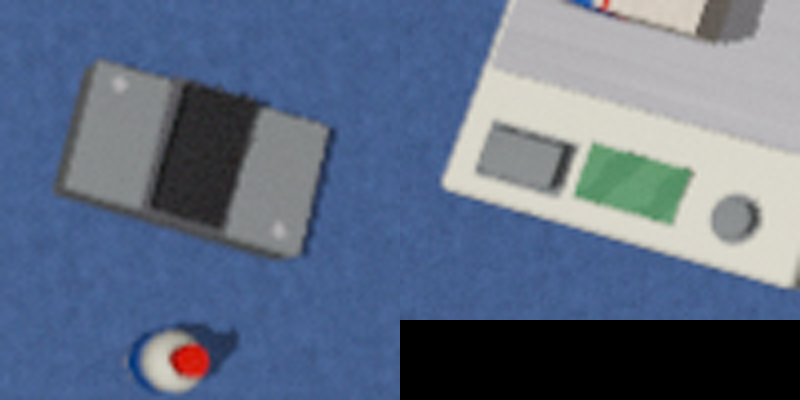

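```bash
python3 -m handwheel '[[0,0,0.08,0.035,-0.0075,0,255],[0,0,0.16,0.07,-0.015,0,255],[0,0,0.24,0.105,-0.0225,0,255],[0,0,0.32,0.14,-0.03,0,255],[0,0,0.4,0.175,-0.0375,0,255],[0,0,0.49,0.21,-0.045,0,255],[0,0,0.58,0.245,-0.0525,0,255],[0,0,0.655,0.28,-0.06,0,255]]' 20
cat > go.py <<'E'
import sys
from h import *
from scipy.spatial.transform import Rotation as R
s=ctrl.get_state(); r=R.from_euler("xyz",s["tool_rot"],degrees=True)
t=np.array(list(map(float,sys.argv[1:4])))
print("pos",np.round(s["tool_pos"],1),np.round(s["tool_rot"],1),"shift(tool)",(r.inv().apply(t-s["tool_pos"])/1000).round(4),"F",np.round(s["contact_force"],1),"t",s["time_s"])
E
python3 go.py 565.5 -309.6 100
```

```text
time_s: 1.77
tool_pos: [441.3, -386.3, 202.0]
tool_rot: [180.0, -0.0, -17.7]
contact_force: [0.8, -0.8, 0.5]
finger_gap: -0.2
grasp_force: 0.0
pos [ 441.3 -386.3  202. ] [180.   -0.  -17.7] shift(tool) [ 0.095  -0.1108  0.102 ] F [ 0.8 -0.8  0.5] t 1.7667
```

```bash
python3 -m handwheel '[[0,0,0,0.024,-0.028,0,255],[0,0,0,0.048,-0.056,0,255],[0,0,0,0.072,-0.084,0,255],[0,0,0,0.095,-0.111,0.01,255],[0,0,0,0.095,-0.111,0.04,255],[0,0,0,0.095,-0.111,0.07,255],[0,0,0,0.095,-0.111,0.102,255],[0,0,0,0.095,-0.111,0.102,255]]'
python3 - <<'E'
from h import *
for n in ("wrist","scene"):
    c=ctrl.capture(n); cv2.imwrite(f"pics/{n}2.png",c["pixels"][...,::-1])
    if n=="wrist": a=c["pixels"]
    else: b=cv2.resize(c["pixels"][220:360,80:240],(480,420))
cv2.imwrite("pics/near1.png",cv2.resize(np.hstack([a,b]),(800,323))[...,::-1])
E
python3 go.py 565.5 -309.6 58
```

```text
time_s: 2.43
tool_pos: [559.8, -306.2, 91.9]
tool_rot: [-179.7, 0.7, -17.4]
contact_force: [-1.7, 1.0, -0.7]
finger_gap: 0.2
grasp_force: 0.0
pos [ 563.1 -309.4   99.1] [-179.9    0.2  -17.4] shift(tool) [ 0.0025 -0.0005  0.041 ] F [0.3 0.  0.5] t 2.5333
```

View pics/near1.png

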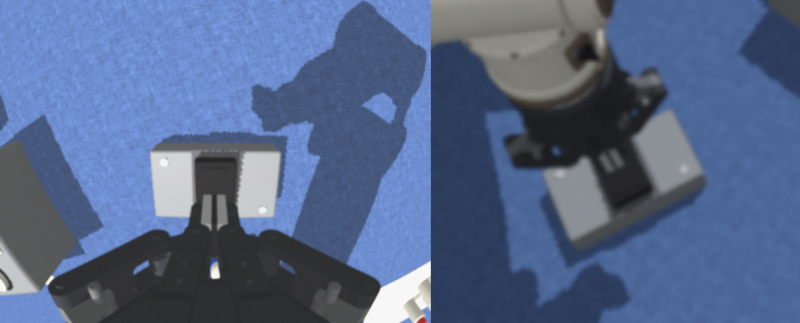

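The fingertips at (215,200) are centred laterally on the rocker, whose far edge is near (215,160). I'll check the offset along the rocker with the wrist depth.

```bash
cat >> h.py <<'E'
def wcloud():
    from scipy.spatial.transform import Rotation as R
    s=ctrl.get_state(); c=ctrl.capture("wrist"); f=210/np.tan(np.radians(c["fovy"])/2)
    v,u=np.mgrid[:420,:560]; x=u-c["cx"]; y=v-c["cy"]; r=np.hypot(x,y)+1e-9; k=np.tan(r/f)/r; d=c["depth"].astype(float)
    P=np.stack([x*k*d,y*k*d,d,np.ones_like(d)],-1)@c["mount"].T
    r=R.from_euler("xyz",s["tool_rot"],degrees=True).as_matrix()
    W=P[...,:3]@r.T+s["tool_pos"]; W[d==0]=np.nan; return c,W
E
python3 - <<'E'
from h import *
c,W=wcloud(); g=c["pixels"].astype(int); z=W[...,2]
for n,m in (("box",(z>28)&(z<38)),("rocker",(z>39)&(z<62)&(g.max(-1)<70))):
    m=m&(np.hypot(W[...,0]-535,W[...,1]+300)<90); P=W[m]
    e=np.array([np.cos(np.radians(17.5)),-np.sin(np.radians(17.5))]); q=(P[:,:2]-[535,-300])@e
    print(n,len(P),cv2.minAreaRect(P[:,:2].astype(np.float32)),"along x",np.percentile(q,[1,50,99]),"z",np.percentile(P[:,2],[2,50,98]))
E
```

```text
box 9404 ((537.6498413085938, -298.8146057128906), (130.6070098876953, 76.4573745727539), 72.57988739013672) along x [-34.00748048   8.53256716  39.39367179] z [31.20126483 33.51760952 35.64971139]
rocker 2387 ((548.2890625, -302.79766845703125), (36.9019775390625, 44.862831115722656), 72.19461822509766) along x [-7.05870194 20.03932531 35.52175039] z [45.42041792 50.68848656 54.79969224]
```

```bash
python3 -m handwheel '[[0,0,0,0.004,-0.001,0.015,255],[0,0,0,0.004,-0.001,0.03,255],[0,0,0,0.004,-0.001,0.04,255],[0,0,0,0.004,-0.001,0.045,255],[0,0,0,0.004,-0.001,0.048,255],[0,0,0,0.004,-0.001,0.051,255],[0,0,0,0.004,-0.001,0.054,255],[0,0,0,0.004,-0.001,0.055,255]]'
python3 go.py 566.5 -308.6 43
```

```text
time_s: 3.25
tool_pos: [568.1, -310.4, 45.1]
tool_rot: [180.0, -0.0, -17.4]
contact_force: [-0.5, -0.5, -0.7]
finger_gap: -0.1
grasp_force: 0.0
pos [ 568.1 -310.4   45.1] [180.   -0.  -17.4] shift(tool) [-0.002  -0.0012  0.0021] F [-0.5 -0.5 -0.7] t 3.25
```

```bash
python3 -m handwheel '[[0,0,0,-0.001,0,0.001,255],[0,0,0,-0.001,0,0.002,255],[0,0,0,-0.001,0,0.003,255],[0,0,0,-0.001,0,0.003,255],[0,0,0,-0.001,0,0.003,255]]'
```

```text
time_s: 3.67
tool_pos: [567.0, -309.9, 41.8]
tool_rot: [-180.0, -0.0, -17.4]
contact_force: [-1.0, 0.2, -0.1]
finger_gap: -0.0
grasp_force: 0.0
```

```bash
python3 -m handwheel '[[0,0,0,0,0,0.001,255],[0,0,0,0,0,0.002,255],[0,0,0,0,0,0.002,255]]'; python3 -m handwheel '[[0,0,0,0,0,0.001,255],[0,0,0,0,0,0.001,255],[0,0,0,0,0,0.001,255]]'
python3 - <<'E'
from h import *
c,W=wcloud(); z=W[...,2]; g=c["pixels"].astype(int)
im=np.hstack([c["pixels"],cv2.resize(ctrl.capture("scene")["pixels"][240:350,100:220],(458,420))])
cv2.imwrite("pics/near2.png",cv2.resize(im,(800,330))[...,::-1])
E
```

```text
time_s: 3.92
tool_pos: [566.8, -309.8, 39.5]
tool_rot: [-180.0, 0.0, -17.4]
contact_force: [-0.5, -0.2, -0.1]
finger_gap: -0.2
grasp_force: 0.0
time_s: 4.17
tool_pos: [566.9, -309.9, 38.7]
tool_rot: [-180.0, 0.0, -17.4]
contact_force: [0.2, 0.0, -0.4]
finger_gap: 0.0
grasp_force: 0.0
```

View pics/near2.png

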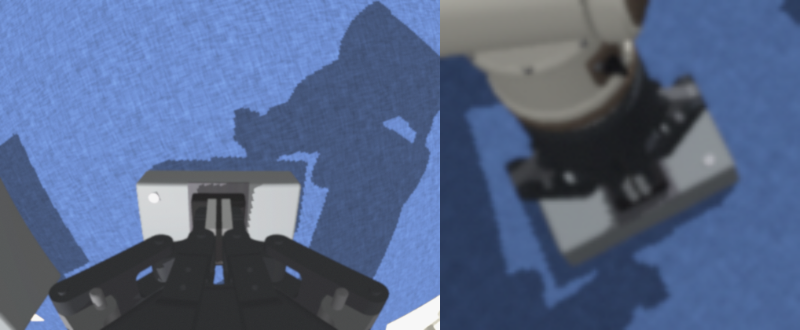

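The wrist view shows the tips over the rocker's far half and the far edge dropped (near (218,195)). I'll read the tilt from depth.

```bash
cat > tilt.py <<'E'
from h import *
c,W=wcloud(); z=W[...,2]; g=c["pixels"].astype(int)
e=np.array([np.cos(np.radians(17.5)),-np.sin(np.radians(17.5))]); n=np.array([-e[1],e[0]])
q=(W[...,:2]-[537,-299.3])@e; p=(W[...,:2]-[537,-299.3])@n
for lo in range(-36,44,6):
    m=(q>lo)&(q<lo+6)&(abs(p)<17)&(z>20)&(z<60)&(g.max(-1)<90)
    if m.sum()>5: print(lo+3,m.sum(),np.percentile(z[m],[5,25,50,75,95]).round(1))
v,u=np.where((np.abs(q-33)<8)&(abs(p)<25)&(z>10)&(z<62)); print(u.min(),u.max(),v.min(),v.max())
E
python3 tilt.py; python3 go.py 566 -309 36
```

```text
-33 7 [40.8 41.  41.7 41.9 42.1]
27 123 [52.2 52.8 53.2 53.7 54.2]
33 1150 [34.3 35.1 46.  50.1 53.7]
39 105 [28.9 34.3 35.  35.6 36.1]
237 320 221 268
pos [ 567.  -309.9   38.8] [180.   -0.  -17.4] shift(tool) [-0.0012 -0.0006  0.0028] F [ 0.5 -0.9 -0.1] t 4.3167
```

```bash
python3 - <<'E'
from h import *
c=ctrl.capture("wrist"); d=c["depth"]
a=cv2.resize(c["pixels"][190:340,190:370],(720,600),interpolation=2); a=np.clip(a.astype(int)*2,0,255).astype(np.uint8)
cv2.imwrite("pics/near3.png",a[...,::-1])
E
```

```text
(no output)
```

View pics/near3.png

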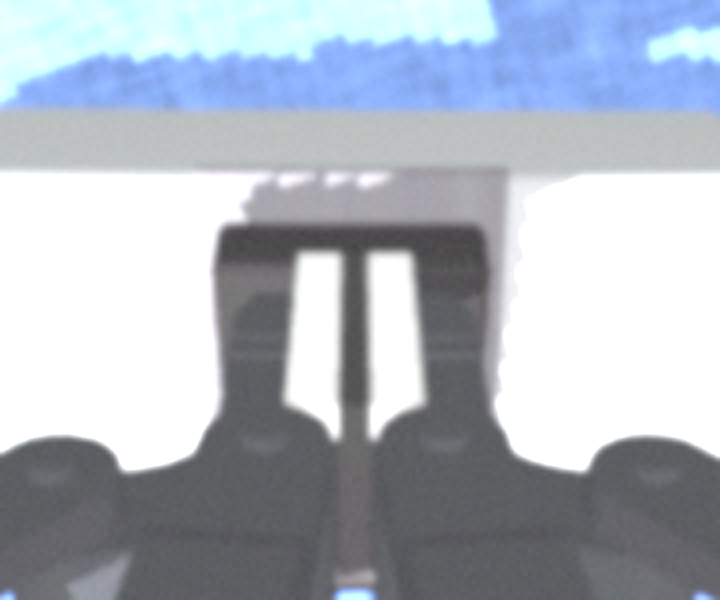

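The pads (white, tips near y≈250) sit on the rocker's upper face just short of its far edge (y≈230). I'll press further until the force rises.

```bash
python3 -m handwheel '[[0,0,0,0,0,0.001,255],[0,0,0,0,0,0.002,255],[0,0,0,0,0,0.002,255],[0,0,0,0,0,0.002,255]]';python3 -m handwheel '[[0,0,0,0,0,0.001,255],[0,0,0,0,0,0.002,255],[0,0,0,0,0,0.002,255],[0,0,0,0,0,0.002,255]]'; python3 tilt.py
```

```text
time_s: 4.7
tool_pos: [566.9, -309.8, 36.6]
tool_rot: [-180.0, 0.0, -17.4]
contact_force: [-0.6, 1.2, 0.2]
finger_gap: 0.2
grasp_force: 0.0
time_s: 5.03
tool_pos: [566.9, -309.9, 34.6]
tool_rot: [-180.0, 0.0, -17.4]
contact_force: [-0.3, 0.1, 0.1]
finger_gap: 0.3
grasp_force: 0.0
-33 29 [40.7 41.2 41.5 41.7 42.2]
-27 8 [41.3 41.8 42.1 42.4 42.7]
21 6 [51.7 51.9 52.2 52.6 52.8]
27 58 [52.2 52.7 53.1 53.5 53.9]
33 1091 [34.2 35.1 45.1 49.9 53.6]
39 126 [28.3 33.8 34.8 35.3 35.9]
236 321 223 271
```

```bash
python3 - <<'E'
from h import *
from scipy.spatial.transform import Rotation as R
c,W=wcloud(); M=c["mount"]; f=210/np.tan(np.radians(c["fovy"])/2); print(M.round(3).tolist(),f,c["cx"],c["cy"])
p=np.linalg.inv(M)@[0,0,0,1]; r=np.hypot(p[0],p[1]); th=np.arctan2(r,p[2]); print("TCP px",c["cx"]+f*th*p[0]/r,c["cy"]+f*th*p[1]/r,"depth",p[2])
for u in (257,267,279,292,302):
    print(u,[tuple([v]+list(W[v,u].round(0))) for v in (238,244,248,252,258,266,280,300)])
s=ctrl.get_state();print(s["tool_pos"],s["joints"],s["effort"])
E
```

```text
[[0.0, -0.954, -0.3, 76.847], [1.0, 0.0, -0.0, -1.146], [0.001, -0.3, 0.954, -171.588], [0.0, 0.0, 0.0, 1.0]] 325.19226210127806 278.1592696838298 208.12099590508822
TCP px 280.2886316919615 245.98838288258526 depth 186.73623313356944
257 [(238, np.float64(576.0), np.float64(-299.0), np.float64(35.0)), (244, np.float64(572.0), np.float64(-298.0), np.float64(35.0)), (248, np.float64(573.0), np.float64(-298.0), np.float64(42.0)), (252, np.float64(573.0), np.float64(-298.0), np.float64(47.0)), (258, np.float64(571.0), np.float64(-298.0), np.float64(52.0)), (266, np.float64(577.0), np.float64(-301.0), np.float64(73.0)), (280, np.float64(577.0), np.float64(-302.0), np.float64(86.0)), (300, np.float64(582.0), np.float64(-305.0), np.float64(110.0))]
267 [(238, np.float64(574.0), np.float64(-304.0), np.float64(36.0)), (244, np.float64(570.0), np.float64(-303.0), np.float64(34.0)), (248, np.float64(572.0), np.float64(-304.0), np.float64(44.0)), (252, np.float64(571.0), np.float64(-304.0), np.float64(47.0)), (258, np.float64(580.0), np.float64(-307.0), np.float64(74.0)), (266, np.float64(580.0
[... 1266 characters left out ...]
4(35.0)), (244, np.float64(564.0), np.float64(-322.0), np.float64(34.0)), (248, np.float64(562.0), np.float64(-322.0), np.float64(35.0)), (252, np.float64(565.0), np.float64(-322.0), np.float64(46.0)), (258, np.float64(564.0), np.float64(-321.0), np.float64(52.0)), (266, np.float64(571.0), np.float64(-321.0), np.float64(74.0)), (280, np.float64(571.0), np.float64(-321.0), np.float64(87.0)), (300, np.float64(578.0), np.float64(-321.0), np.float64(112.0))]
[ 566.96886908 -309.9147717    34.81397562] [-3.93554506e+01  2.89275070e+01  8.64882755e+01 -5.19793326e-04
  6.45820708e+01  6.80730669e+01] [ 9.20687235e-04 -4.92988443e+01 -2.96042061e+01 -3.12994609e-05
  2.72913763e-03 -8.74574994e-06]
```

```bash
python3 - <<'E'
from h import *
c=ctrl.capture("scene"); W=cloud(c); g=c["pixels"].astype(int)
m=(np.hypot(W[...,0]-567,W[...,1]+310)<28)&(W[...,2]>35)
for lo in range(34,110,4):
    k=m&(W[...,2]>=lo)&(W[...,2]<lo+4)
    if k.any():
        v,u=np.where(k); print(lo,k.sum(),W[k].mean(0).round(0),"rows",v.min(),v.max(),"cols",u.min(),u.max(),"gray",g[k].mean().round())
c2,_=wcloud(); print(ctrl.get_state()["finger_gap"])
im=np.hstack([cv2.resize(c["pixels"][255:320,135:195],(554,600),interpolation=2)])
cv2.imwrite("pics/near4.png",np.clip(im.astype(int)*2,0,255).astype(np.uint8)[...,::-1])
E
```

```text
34 54 [ 568. -310.   36.] rows 296 314 cols 155 179 gray 72.0
38 3 [ 568. -315.   40.] rows 305 313 cols 160 174 gray 56.0
42 6 [ 569. -310.   45.] rows 303 310 cols 160 174 gray 43.0
46 17 [ 569. -307.   48.] rows 296 310 cols 159 175 gray 37.0
50 38 [ 563. -303.   52.] rows 294 309 cols 156 175 gray 39.0
54 8 [ 564. -312.   55.] rows 296 308 cols 158 174 gray 31.0
66 5 [ 576. -314.   68.] rows 305 307 cols 164 169 gray 65.0
70 7 [ 575. -311.   72.] rows 301 306 cols 161 171 gray 62.0
74 14 [ 576. -312.   76.] rows 300 306 cols 160 171 gray 59.0
78 11 [ 575. -313.   80.] rows 299 306 cols 159 171 gray 63.0
82 10 [ 576. -311.   84.] rows 299 305 cols 159 170 gray 62.0
86 12 [ 575. -313.   88.] rows 298 304 cols 158 169 gray 65.0
90 6 [ 575. -316.   92.] rows 301 303 cols 159 166 gray 67.0
94 10 [ 578. -310.   96.] rows 297 302 cols 163 170 gray 70.0
98 12 [ 573. -312.  100.] rows 295 302 cols 161 164 gray 49.0
102 10 [ 573. -311.  104.] rows 294 303 cols 157 170 gray 37.0
106 18 [ 575. -313.  108.] rows 293 302 cols 153 171 gray 39.0
0.007150339071431197
```

View pics/near4.png

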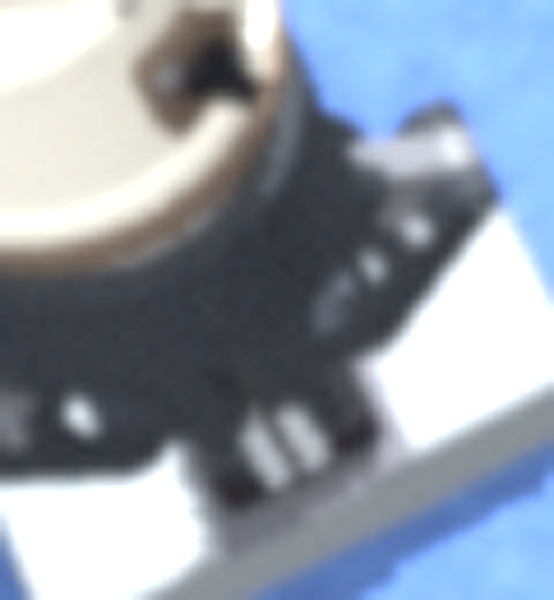

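The scene depth agrees with the wrist view: the real finger ends are about 32 mm above the reported TCP, at z≈67. The tips are over the rocker (bright strips at (285,445)) and haven't touched it yet. I'll descend in force-checked steps.

```bash
python3 -m handwheel '[[0,0,0,0,0,0.004,255],[0,0,0,0,0,0.008,255],[0,0,0,0,0,0.012,255],[0,0,0,0,0,0.012,255]]';python3 -m handwheel '[[0,0,0,0,0,0.001,255],[0,0,0,0,0,0.002,255],[0,0,0,0,0,0.003,255],[0,0,0,0,0,0.004,255]]'; python3 -m handwheel '[[0,0,0,0,0,0.001,255],[0,0,0,0,0,0.002,255],[0,0,0,0,0,0.003,255],[0,0,0,0,0,0.004,255]]'; python3 tilt.py
```

```text
time_s: 5.57
tool_pos: [566.8, -309.8, 22.0]
tool_rot: [-180.0, 0.0, -17.4]
contact_force: [1.6, 0.2, 0.7]
finger_gap: 0.0
grasp_force: 0.0
time_s: 5.9
tool_pos: [567.4, -310.1, 19.1]
tool_rot: [180.0, -0.1, -17.4]
contact_force: [2.4, 0.1, 1.0]
finger_gap: 0.1
grasp_force: 0.9
time_s: 6.23
tool_pos: [567.4, -310.3, 15.1]
tool_rot: [180.0, -0.1, -17.4]
contact_force: [2.5, -0.6, 3.3]
finger_gap: 0.0
grasp_force: 1.4
-21 98 [49.2 49.8 50.  50.4 50.9]
-15 84 [48.6 49.  49.5 49.9 50.5]
-9 66 [47.7 48.3 48.8 49.1 49.6]
27 33 [42.5 43.2 43.7 44.  44.5]
33 359 [34.4 35.7 39.1 42.2 43.5]
39 450 [33.1 34.7 51.7 56.4 59.2]
45 86 [48.6 51.2 54.1 57.3 59. ]
231 325 235 282
```

```bash
python3 -m handwheel '[[0,0,0,0,0,0.001,255],[0,0,0,0,0,0.002,255],[0,0,0,0,0,0.003,255],[0,0,0,0,0,0.003,255]]'; python3 -m handwheel '[[0,0,0,0,0,0.001,255],[0,0,0,0,0,0.002,255],[0,0,0,0,0,0.002,255],[0,0,0,0,0,0.002,255]]'; python3 tilt.py
```

```text
time_s: 6.62
tool_pos: [567.4, -310.3, 13.2]
tool_rot: [180.0, -0.0, -17.4]
contact_force: [-0.1, 1.0, 9.5]
finger_gap: 0.2
grasp_force: 4.3
time_s: 6.95
tool_pos: [567.5, -310.4, 12.8]
tool_rot: [180.0, -0.0, -17.4]
contact_force: [-3.2, 4.5, 17.7]
finger_gap: 0.3
grasp_force: 8.4
-21 44 [50.5 51.2 51.5 51.9 52.4]
-15 104 [49.5 50.3 50.8 51.2 51.9]
-9 84 [48.3 49.  49.4 49.8 50.3]
-3 18 [47.9 48.4 48.7 48.9 49.4]
27 40 [40.4 41.1 41.6 41.9 42.6]
33 269 [34.4 35.5 38.2 40.1 41.1]
39 455 [33.2 35.5 52.5 56.3 58.9]
45 104 [46.4 49.6 53.7 57.  59.7]
230 325 236 283
```

The rocker is hard on its stop: 18 N, surface 51.5 near and 41.5 far. Now I'll retract and cross to the scale.

```bash
python3 -m handwheel '[[0,0,0,0,0,-0.006,255],[0,0,0,0,0,-0.02,255],[0,0,0,0,0,-0.045,255],[0,0,0,0,0,-0.075,255],[0,0,0,0,0,-0.105,255],[0,0,0,0,0,-0.135,255],[0,0,0,0,0,-0.16,255],[0,0,0,0,0,-0.16,255]]'; python3 tilt.py | head -12; python3 go.py 521 380 170
```

```text
time_s: 7.67
tool_pos: [569.1, -311.9, 176.9]
tool_rot: [179.8, -0.5, -17.4]
contact_force: [0.2, -0.2, 1.4]
finger_gap: -0.3
grasp_force: 0.0
-27 116 [51.5 52.2 52.7 53.2 53.8]
-21 198 [50.5 51.2 51.7 52.2 53.1]
-15 206 [49.2 50.  50.6 51.1 52.1]
-9 204 [48.1 48.9 49.4 49.9 50.6]
-3 207 [46.7 47.7 48.2 48.7 49.4]
3 203 [45.8 46.6 47.  47.5 48.3]
9 216 [44.3 45.2 45.8 46.3 46.9]
15 212 [43.2 44.1 44.6 45.  45.8]
21 214 [42.2 42.8 43.3 43.9 44.9]
27 202 [41.1 42.1 42.8 43.4 44.3]
33 212 [36.2 39.7 40.5 41.2 42.3]
252 301 181 199
pos [ 568.1 -311.   173.7] [179.9  -0.3 -17.4] shift(tool) [-0.252  -0.6452  0.0009] F [ 0.9  0.1 -0.3] t 7.7167
```

```bash
python3 -m handwheel '[[0,0,0,-0.0075,-0.02,0,255],[0,0,0,-0.02,-0.052,0,255],[0,0,0,-0.034,-0.088,0,255],[0,0,0,-0.048,-0.124,0,255],[0,0,0,-0.062,-0.16,0,255],[0,0,0,-0.076,-0.196,0,255],[0,0,0,-0.09,-0.232,0,255],[0,0,0,-0.104,-0.268,0,255]]'; python3 -m handwheel '[[0,0,0,-0.014,-0.036,0,255],[0,0,0,-0.028,-0.072,0,255],[0,0,0,-0.042,-0.108,0,255],[0,0,0,-0.056,-0.144,0,255],[0,0,0,-0.07,-0.18,0,255],[0,0,0,-0.084,-0.216,0,255],[0,0,0,-0.098,-0.252,0,255],[0,0,0,-0.105,-0.27,0,255]]'; python3 -m handwheel '[[0,0,0,-0.008,-0.02,0,255],[0,0,0,-0.02,-0.05,0,255],[0,0,0,-0.03,-0.08,0,255],[0,0,0,-0.043,-0.107,0,255],[0,0,0,-0.043,-0.107,0,255],[0,0,0,-0.043,-0.107,0,255]]'
python3 go.py 521 380 60
python3 - <<'E'
from h import *
c,W=wcloud(); z=W[...,2]; g=c["pixels"].astype(int); mx=g.max(-1); mn=g.min(-1)
m=(np.hypot(W[...,0]-521,W[...,1]-380)<38)&(z>54)&(z<66)&(mx-mn<30); P=W[m]
print(m.sum(),P.mean(0),cv2.minAreaRect(P[:,:2].astype(np.float32)))
cv2.imwrite("pics/w5.png",c["pixels"][...,::-1])
E
```

```text
time_s: 8.38
tool_pos: [545.8, -21.0, 167.8]
tool_rot: [180.0, 0.2, -17.5]
contact_force: [-0.3, 1.3, -0.8]
finger_gap: 0.2
grasp_force: 0.0
time_s: 9.05
tool_pos: [526.0, 269.4, 167.7]
tool_rot: [179.9, 0.2, -17.3]
contact_force: [0.5, 0.4, 0.2]
finger_gap: -0.2
grasp_force: 0.0
time_s: 9.55
tool_pos: [517.9, 381.4, 167.5]
tool_rot: [179.8, 0.2, -17.3]
contact_force: [-0.6, -0.7, 0.5]
finger_gap: 0.1
grasp_force: 0.0
pos [517.9 381.4 167.5] [179.8   0.2 -17.3] shift(tool) [0.0037 0.     0.1075] F [-0.6 -0.7  0.5] t 9.55
1476 [522.596209   382.22996139  58.69261477] ((522.1444702148438, 382.66558837890625), (46.07655334472656, 25.87557029724121), 73.43746948242188)
```

View pics/w5.png

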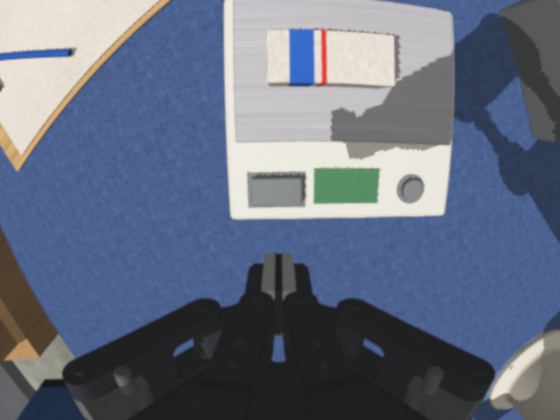

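The bar key shows at (276,190), directly ahead of the fingertips, and the small key is at (410,188), well clear. Descending.

```bash
python3 -m handwheel '[[0,0,0,0.002,0,0.01,255],[0,0,0,0.004,0,0.03,255],[0,0,0,0.004,0,0.055,255],[0,0,0,0.004,0,0.08,255],[0,0,0,0.004,0,0.1,255],[0,0,0,0.004,0,0.115,255],[0,0,0,0.004,0,0.125,255],[0,0,0,0.004,0,0.125,255]]'; python3 -m handwheel '[[0,0,0,0,0,0.002,255],[0,0,0,0,0,0.004,255],[0,0,0,0,0,0.006,255],[0,0,0,0,0,0.008,255],[0,0,0,0,0,0.01,255],[0,0,0,0,0,0.01,255]]'; python3 -m handwheel '[[0,0,0,0,0,0.001,255],[0,0,0,0,0,0.002,255],[0,0,0,0,0,0.003,255],[0,0,0,0,0,0.004,255],[0,0,0,0,0,0.005,255],[0,0,0,0,0,0.005,255]]'; python3 go.py 522 381.5 23
```

```text
time_s: 10.27
tool_pos: [521.6, 377.4, 41.2]
tool_rot: [179.8, 0.3, -17.5]
contact_force: [0.3, -0.3, 0.4]
finger_gap: -0.3
grasp_force: 0.0
time_s: 10.77
tool_pos: [523.5, 379.8, 34.7]
tool_rot: [180.0, 0.0, -17.4]
contact_force: [-0.2, -0.3, -0.3]
finger_gap: -0.4
grasp_force: 0.0
time_s: 11.27
tool_pos: [523.5, 379.8, 29.7]
tool_rot: [180.0, 0.0, -17.4]
contact_force: [-0.1, 0.1, 0.4]
finger_gap: 0.0
grasp_force: 0.0
pos [523.5 379.8  29.7] [180.    0.  -17.4] shift(tool) [-0.002  -0.0012  0.0067] F [-0.1  0.1  0.4] t 11.2667
```

```bash
python3 -m handwheel '[[0,0,0,-0.001,-0.001,0.001,255],[0,0,0,-0.001,-0.001,0.002,255],[0,0,0,-0.001,-0.001,0.003,255],[0,0,0,-0.001,-0.001,0.004,255],[0,0,0,-0.001,-0.001,0.004,255]]'; python3 -m handwheel '[[0,0,0,0,0,0.001,255],[0,0,0,0,0,0.002,255],[0,0,0,0,0,0.003,255],[0,0,0,0,0,0.003,255]]'; python3 go.py 522 381.5 22
```

```text
time_s: 11.68
tool_pos: [523.2, 381.1, 25.8]
tool_rot: [-180.0, -0.0, -17.4]
contact_force: [0.8, -0.5, 1.4]
finger_gap: 0.2
grasp_force: 0.7
time_s: 12.02
tool_pos: [523.2, 381.1, 23.5]
tool_rot: [-180.0, -0.0, -17.4]
contact_force: [-1.2, -2.5, 5.6]
finger_gap: -0.0
grasp_force: 3.1
pos [523.2 381.1  23.5] [-180.    -0.   -17.4] shift(tool) [-0.0013  0.      0.0015] F [-1.2 -2.5  5.6] t 12.0167
```

```bash
python3 -m handwheel '[[0,0,0,0,0,0.001,255],[0,0,0,0,0,0.002,255],[0,0,0,0,0,0.002,255],[0,0,0,0,0,0.002,255]]'; python3 -m handwheel '[[0,0,0,0,0,0.001,255],[0,0,0,0,0,0.002,255],[0,0,0,0,0,0.002,255],[0,0,0,0,0,0.002,255]]'
```

```text
time_s: 12.35
tool_pos: [523.3, 381.2, 23.4]
tool_rot: [180.0, -0.0, -17.4]
contact_force: [-6.0, -4.6, 16.6]
finger_gap: -0.3
grasp_force: 8.2
time_s: 12.68
tool_pos: [523.4, 381.2, 23.3]
tool_rot: [180.0, -0.0, -17.4]
contact_force: [-10.3, -6.5, 26.7]
finger_gap: -0.2
grasp_force: 13.5
```

The key is on its stop. I'll retract and check its height.

```bash
python3 -m handwheel '[[0,0,0,0,0,-0.005,255],[0,0,0,0,0,-0.018,255],[0,0,0,0,0,-0.045,255],[0,0,0,0,0,-0.08,255],[0,0,0,0,0,-0.115,255],[0,0,0,0,0,-0.145,255],[0,0,0,0,0,-0.155,255],[0,0,0,0,0,-0.155,255]]'; python3 - <<'E'
from h import *
c,W=wcloud(); z=W[...,2]; g=c["pixels"].astype(int); mx=g.max(-1); mn=g.min(-1)
d=np.hypot(W[...,0]-522,W[...,1]-382)
m=(d<11)&(z>40)&(z<66); k=(d>30)&(d<42)&(mn>150)&(z>40)&(z<56)
print("key",np.median(z[m]),"panel",np.median(z[k]))
E
python3 go.py 518.5 -11.5 170
```

```text
time_s: 13.35
tool_pos: [524.7, 382.2, 177.8]
tool_rot: [-179.7, -0.3, -17.4]
contact_force: [0.1, -0.2, -0.2]
finger_gap: -0.4
grasp_force: 0.0
key 52.5343945524361 panel 49.527642088816435
pos [523.2 381.4 174.6] [-1.799e+02 -1.000e-01 -1.740e+01] shift(tool) [0.1131 0.3763 0.0042] F [ 0.1 -0.9 -0.7] t 13.4
```

The key is 3 mm proud, so it's fully in. On to the printer button.

```bash
python3 -m handwheel '[[0,0,0,0.006,0.02,0,255],[0,0,0,0.016,0.053,0,255],[0,0,0,0.027,0.09,0,255],[0,0,0,0.038,0.127,0,255],[0,0,0,0.049,0.164,0,255],[0,0,0,0.06,0.2,0,255],[0,0,0,0.071,0.237,0,255],[0,0,0,0.082,0.274,0,255]]'; python3 -m handwheel '[[0,0,0,0.01,0.033,0,255],[0,0,0,0.019,0.063,0,255],[0,0,0,0.026,0.087,0,255],[0,0,0,0.031,0.102,0,255],[0,0,0,0.031,0.102,0,255],[0,0,0,0.031,0.102,0,255]]'
python3 - <<'E'
from h import *
c,W=wcloud(); z=W[...,2]; g=c["pixels"].astype(int)
m=(np.hypot(W[...,0]-518,W[...,1]+11)<28)&(z>117)&(z<128)&(g.min(-1)>110); P=W[m]
print(m.sum(),P.mean(0),cv2.minEnclosingCircle(P[:,:2].astype(np.float32)))
E
python3 go.py 518.5 -11.5 92
```

```text
time_s: 14.07
tool_pos: [516.6, 93.5, 170.5]
tool_rot: [179.9, 0.3, -17.4]
contact_force: [0.7, 0.2, 1.1]
finger_gap: -0.1
grasp_force: 0.0
time_s: 14.57
tool_pos: [516.5, -11.5, 171.2]
tool_rot: [-180.0, 0.3, -17.5]
contact_force: [0.4, 1.0, 0.3]
finger_gap: -0.3
grasp_force: 0.0
1447 [520.87393317 -10.51713686 121.44595279] ((520.1748046875, -10.164535522460938), 15.940067291259766)
pos [516.8 -10.8 171.7] [-180.     0.2  -17.5] shift(tool) [0.0022 0.0002 0.0796] F [ 0.7 -0.2  0.4] t 14.6167
```

```bash
python3 -m handwheel '[[0,0,0,0.002,0,0.008,255],[0,0,0,0.003,0,0.025,255],[0,0,0,0.003,0,0.045,255],[0,0,0,0.003,0,0.06,255],[0,0,0,0.003,0,0.07,255],[0,0,0,0.003,0,0.073,255],[0,0,0,0.003,0,0.073,255]]'; python3 -m handwheel '[[0,0,0,0,0,0.0015,255],[0,0,0,0,0,0.003,255],[0,0,0,0,0,0.0045,255],[0,0,0,0,0,0.006,255],[0,0,0,0,0,0.0075,255],[0,0,0,0,0,0.009,255],[0,0,0,0,0,0.009,255]]'; python3 go.py 520 -11 86
```

```text
time_s: 15.2
tool_pos: [520.2, -11.6, 99.6]
tool_rot: [180.0, 0.1, -17.4]
contact_force: [-0.1, 0.4, -0.2]
finger_gap: -0.0
grasp_force: 0.0
time_s: 15.78
tool_pos: [521.2, -12.6, 92.0]
tool_rot: [-180.0, -0.0, -17.4]
contact_force: [-0.5, 0.3, 1.4]
finger_gap: -0.2
grasp_force: 1.2
pos [521.2 -12.6  92. ] [-180.    -0.   -17.4] shift(tool) [-0.0016 -0.0011  0.0059] F [-0.5  0.3  1.4] t 15.7833
```

```bash
python3 -m handwheel '[[0,0,0,0,0,0.0015,255],[0,0,0,0,0,0.003,255],[0,0,0,0,0,0.0045,255],[0,0,0,0,0,0.006,255],[0,0,0,0,0,0.007,255],[0,0,0,0,0,0.007,255]]'; python3 -m handwheel '[[0,0,0,0,0,0.001,255],[0,0,0,0,0,0.002,255],[0,0,0,0,0,0.002,255],[0,0,0,0,0,0.002,255]]'
```

```text
time_s: 16.28
tool_pos: [521.3, -12.6, 86.4]
tool_rot: [180.0, -0.0, -17.4]
contact_force: [-6.0, 0.4, 13.6]
finger_gap: 0.1
grasp_force: 7.0
time_s: 16.62
tool_pos: [521.4, -12.6, 86.2]
tool_rot: [180.0, -0.0, -17.4]
contact_force: [-11.6, 2.0, 26.3]
finger_gap: 0.4
grasp_force: 13.1
```

On its stop. I'll retract and make a final check.

```bash
python3 -m handwheel '[[0,0,0,0,0,-0.005,255],[0,0,0,0,0,-0.018,255],[0,0,0,0,0,-0.04,255],[0,0,0,0,0,-0.065,255],[0,0,0,0,0,-0.085,255],[0,0,0,0,0,-0.095,255],[0,0,0,0,0,-0.095,255],[0,0,0,0,0,-0.095,255]]'
python3 - <<'E'
from h import *
c,W=wcloud(); z=W[...,2]; d=np.hypot(W[...,0]-520,W[...,1]+11); print("button z",np.median(z[(d<10)&(z>100)&(z<130)]))
c=ctrl.capture("top"); W=cloud(c)
z=W[...,2]
print("box",cv2.minAreaRect(W[(z>22)&(z<70)&(W[...,0]>455)&(np.hypot(W[...,0]-533,W[...,1]+300)<95)][:,:2].astype(np.float32)))
for l in ("pan_carton_mid","carton_mid","dropper_mid"):
    for r in ctrl.find_in(l,"top")[:1]: print(l,np.round(r["bbox"]))
e=np.array([.954,-.3]); q=(W[...,:2]-[536,-300])@e; p=(W[...,:2]-[536,-300])@[.3,.954]
for a in (-25,0,25): print(a,np.median(z[(abs(q-a)<4)&(abs(p)<12)]))
E
```

```text
time_s: 17.28
tool_pos: [520.7, -12.4, 177.1]
tool_rot: [-180.0, 0.0, -17.4]
contact_force: [-0.2, -0.2, -0.1]
finger_gap: 0.1
grasp_force: 0.0
button z 121.65036230660832
box ((533.5829467773438, -300.61328125), (130.5153045654297, 78.28353881835938), 72.09001159667969)
pan_carton_mid [143. 199.  52.  27.]
dropper_mid [397. 275.  22.  11.]
-25 51.73290116203128
0 46.4597080651987
25 42.60213504804665
```

```bash
python3 -c "
from cell import ctrl
print(ctrl.sign_off())"
```

```text
the job is handed in; nothing more can be done
None
```

The job is handed in: the rocker is fully over, the bar key is in and staying down, and the printer button was pressed and came back up, in that order. The switch box, the carton on the scale and the bottle showed no shift; the carton behind the printer wasn't detected in the final picture.

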